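# Shut the marked coolant valve in the cold plate's valve box

### The job

Push the metal cover of the valve box by its upright lug, without lifting it, all the way along its channel to the stop at the other end, so that both valve handles lie open to view. Then push the handle marked by a round disc-shaped end a quarter turn clockwise until it is fully shut. Leave the plain straight handle as it is, and the bottle, the wax cassette and the metal mould where they stand.

Things in the scene. Friction and masses are not known exactly. Their poses are not given: they have to be found in the camera images.
- valve_box: Fixed white valve box, 156 (x) by 500 (y) by 60 mm high; origin at the centre of its underside on the bench, x and y along its sides, z up. Its -y half is an open-topped well, hidden by the cover at the start; its +y half is a solid deck, top at 60 mm.
- well (a point): Centre of the well's mouth at rim height, 60 mm above the bench. Inside, the well measures 128 (box x) by 230 mm (box y: -235 to -5). Thin pipes on its floor rise at most 27 mm above the bench. The two valves' pivots are at box x 40, y -180 and y -90 mm; which valve is at which place changes.
- far_stop (a point): Middle of the inner face of the end stop that the cover must reach, at box y +242 mm; a like stop is at box y -242 mm. Between them runs the cover's channel on the 60 mm high rim, with side guides 72 mm either side of the middle; stops and guides rise to 72 mm.
- cover: Loose aluminium plate, 140 (x) by 240 (y) by 6 mm, 0.35 kg or so, lying in the channel 60 mm above the bench with 2 mm play at each side; origin at the centre of its underside, axes those of the valve box. It slides along the box's y with a friction of a few newtons: it covers the well at box y about -120 mm and is against the far stop at box y +122 mm.
- lug (a point): Centre of the black upright lug on the cover, a block 70 (box x) by 14 (box y) by 22 mm high, its top 88 mm above the bench when the cover lies in the channel; 60 mm to the -y side of the cover's centre. Pushing its -y face towards the box's +y opens the cover.
- marked_handle (a joint): Angle of the marked handle (rad): 0 = open, the handle points to the box's -x; 1.571 = shut at the stop, it points to the box's +y. It turns clockwise seen from above about a vertical axis, has light friction (2 to 3 N at its end) and stays where it is left.
- marked_pivot (a point): The turning axis of the marked handle, at the handle's mid height 44 mm above the bench.
- marked_tip (a point): Centre of the round end of the marked handle: a steel disc 28 mm across and 16 mm high (36 to 52 mm above the bench), 55 mm from the pivot, on a bar 12 mm wide and just as high; at the pivot a square hub, 18 mm.
- plain_handle (a joint): Angle of the other, plain handle (rad), same meaning as for the marked one; to be left as it is.
- plain_pivot (a point): The turning axis of the plain handle, 44 mm above the bench.
- plain_tip (a point): Point on the plain handle 55 mm from its pivot: a straight square-ended steel bar 12 mm wide, 69 mm long from the pivot, 36 to 52 mm above the bench.
- bottle: Bystander: small amber reagent bottle, 40 mm across, 85 mm high, origin at the centre of its underside, standing on the bench beside the valve box.
- cassette: Bystander: white cassette with a pink wax block, 30 by 42 by 18 mm high, origin at the centre of its underside, on the bench beside the valve box.
- mould: Bystander: open steel mould, 40 by 55 by 16 mm high, origin at the centre of its underside, on the bench beside the valve box.

How it is judged (in metres and radians):
On the way, in this order (a step that is already met when the one before it is completed fails the run):
1. the cover has been slid to the far end of its channel (y of cover in the frame of valve_box above 0.095 m), for 0.2 s.
2. the marked handle is pushed shut (value of joint marked_handle above 1.43 rad), for 0.2 s.
At the end, for the whole second after the job is handed in: The cover lies flat in its channel within about 27 mm of the far stop, the marked handle is within 8 degrees of its shut stop, all at rest; the plain handle's end is within 12 mm, and the bottle, cassette and mould within 20 mm, of where they were (y of cover in the frame of valve_box above 0.095 m and value of joint marked_handle above 1.43 rad and not (z of cover in the frame of valve_box above 0.068 m or angle between cover's own z axis and vertical above 0.12 rad) and linear speed of cover below 0.01 m/s and velocity of joint marked_handle below 0.05 rad/s and distance of plain_tip from where it was at the start of the episode below 0.012 m and distance of each of bottle, cassette, mould from where it was at the start of the episode below 0.02 m); the robot touches nothing.
It fails at once if the cover is lifted or tipped out of its channel (z of cover in the frame of valve_box above 0.068 m or angle between cover's own z axis and vertical above 0.12 rad).
It fails at once if the plain handle is moved (distance of plain_tip from where it was at the start of the episode above 0.012 m).
It fails at once if a bystander is moved or lifted (distance of any of bottle, cassette, mould from where it was at the start of the episode above 0.02 m).
It also fails if it takes over 51 s, if anything falls off the work surface, if the arm or the gripper's body presses on something with over 40 N, if the wrist force passes 120 N, or if a joint passes its speed limit or range.

### The arm

A 7-joint arm with a two-finger parallel gripper is mounted at the origin on the work surface. World frame = base frame: x ahead of the robot, y to its left, z up, the work surface at z = 0. Lengths are in mm, angles in rad, forces in N, time in s.
With the tool pointing down it reaches from about 425 to 875 mm from the base axis. Payload 9.9 kg.
Tool frame: the origin (TCP) lies midway between the tips of the shut fingers; the grasp point (between the pads) lies 19 mm behind it (robot.tcp_to_grasp is the distance from the TCP to the grasp point, in mm); z points along the fingers, y is the direction in which the jaws open and shut (so a half turn about z gives the same grasp; the last joint's range is limited). The gripper opens to 85 mm and grips with 20 to 120 N. Pads are 22 mm wide; open, the fingers measure 114 mm over their backs; the gripper's body (76 mm by 85 mm) begins 54 mm behind the grasp point. The pads swing forward as they close: fully open they stand 13 mm farther back than shut.
Start: joints at [-1.366, 0.576, 0.025, 1.437, -0.015, 1.129, -0.057], TCP at [192.234, 647.051, 209.789] pointing down, gripper open.
Joint ranges: [-2.76, 2.76], [-0.34, 2.15], [-1.52, 1.57], [0.19, 2.46], [-1.09, 4.23], [0.17, 1.99], [-2.82, 2.82]. Speed limits (rad/s): [2.22, 2.22, 3.01, 3.01, 3.14, 3.14, 3.14].

### API

Orientations are given as a unit quaternion [w, x, y, z].
In Python, from rig import telemetry, optics, sign_off, robot gives the robot as it stands.
- The arm moves only by the shell command python3 -m handwheel 'ROWS' [FORCE]. ROWS is JSON, a list that holds one entry, the list of rows, each a list of 7 numbers: the turn, a rotation vector about the tool's x, y, z in degrees, then the shift along the tool's x, y, z in mm, then the opening in per cent of the stroke, from 0 (shut) to 100 (fully open). In form: [[[wx, wy, wz, tx, ty, tz, claw], ...]]. A call has 1 to 8 rows; each row is the pose to reach, as a shift and turn from the pose measured when the call began, along the tool's axes at that moment; what a row does not reach only later rows make up. A row lasts 1/10 s, in which the tool goes at most 50 mm and 8.59 degrees, less where a joint would pass 70% of its speed; a pose out of reach is approached as far as the arm can. A call with a gripper value outside its range is refused whole. The fingers move at their own pace and stop on an object; FORCE is the grip in N (left out, the last holds). Time passes only in rows, so rows that repeat a pose let the fingers close. It gives the time, the measured TCP pose, the force and the opening at its end, in the units of the state.
- telemetry.state(): the state, without advancing time (a new reading comes with each control period).
- optics.snapshot(name): name is "scene" or "top" or "wrist"; returns a dict with "img" (480x640x3 uint8, blue, green, red), "intrinsics" (3x3 intrinsics, pixels), "view" (4x4, takes a point from world to camera coordinates); the wrist camera has in their place "T_tool_cam" (4x4, takes a point from camera to tool coordinates, whose origin is the TCP and whose axes are the flange's). Camera axes: x right, y up, looking along -z (the intrinsics and any distortion apply to the point x, -y, -z); pixel columns grow to the right and rows downward; lengths in mm; the calibration is good to about 2 mm. The wrist camera is an equidistant fisheye: a pixel r from the principal point sees the ray r / f radians off the axis. A picture is of the moment at which its call begins: read the wrist's pose just before it. There is no depth.
- sign_off(): hands the job in, once; it reports no verdict.
The state is a dict: "time_s": time; "joints": joint angles; "dq": joint speeds; "effort": joint torques, N m; "eef_pos": TCP position; "orientation": TCP orientation; "wrist_force": force on the tool from outside, world axes, zero at the start; "wrist_torque": the same for the moment, N m; "opening": finger opening in mm.
Only numpy, scipy, OpenCV 4.12 (cv2) and the standard library are available. Lean on these libraries where they do the work, as an engineer would, in place of code of your own. Each camera call takes 0.05 s, during which the arm holds its last target. There are 200 camera calls.

## Working session

There is one attempt and no reset: what is moved stays moved. The work goes in short steps, Python scripts to look and compute and a shell command to move; the robot and the scene stay as the last step left them, time stands still between calls to the robot, and variables do not carry over. Pictures are saved under pics/ and viewed, about 8 in all and at most 12, crops included, and the job is handed in when it is done.

```bash
mkdir -p pics; ls
python3 - <<'E'
from rig import telemetry, optics
import cv2, numpy as np, json
s=telemetry.state(); print(s)
for n in ("scene","top"):
    d=optics.snapshot(n); cv2.imwrite(f"pics/{n}0.png",d["img"]); print(n,np.array(d["intrinsics"]).tolist(),np.round(d["view"],4).tolist(),d.keys())
    np.savez(f"{n}0.npz",img=d["img"],K=d["intrinsics"],V=d["view"])
E
```

```text
pics
{'time_s': 0.0, 'joints': array([-1.36579222,  0.57649807,  0.02485067,  1.43791028, -0.01499723,
        1.12900199, -0.05653566]), 'dq': array([-0.00014372, -0.0020148 ,  0.00045928,  0.00017111, -0.00038184,
       -0.00027744,  0.00162948]), 'effort': array([ 1.12628812e-03, -7.65745425e+01,  2.25009888e+00, -2.85973513e+01,
        1.51392206e-02,  1.24207983e-02,  3.08233439e-05]), 'eef_pos': array([192.10578786, 646.57564262, 208.96492186]), 'orientation': array([-7.25458006e-05,  1.43903616e-01,  9.89591371e-01, -8.13265520e-04]), 'wrist_force': array([-0.12819766,  0.45038108,  0.70464168]), 'wrist_torque': array([ 0.01704885, -0.03396757, -0.0290899 ]), 'opening': 85.11184691448722}
scene [[605.6339629379991, 0.0, 321.1162587989942], [0.0, 605.6339629379991, 244.1646885808994], [0.0, 0.0, 1.0]] [[-0.6053, 0.7959, 0.0115, 254.8871], [-0.557, -0.4338, 0.7082, 290.8147], [0.5687, 0.4223, 0.7059, -1270.6516], [0.0, 0.0, 0.0, 1.0]] dict_keys(['img', 'intrinsics', 'view'])
top [[447.2061064592598, 0.0, 329.44946429786313], [0.0, 447.2061064592598, 233.20512917571406], [0.0, 0.0, 1.0]] [[-0.0213, -0.9996, -0.0178, 121.8562], [0.984, -0.0241, 0.1766, -539.5405], [-0.1769, -0.0137, 0.9841, -812.8637], [0.0, 0.0, 0.0, 1.0]] dict_keys(['img', 'intrinsics', 'view'])
```

View pics/top0.png

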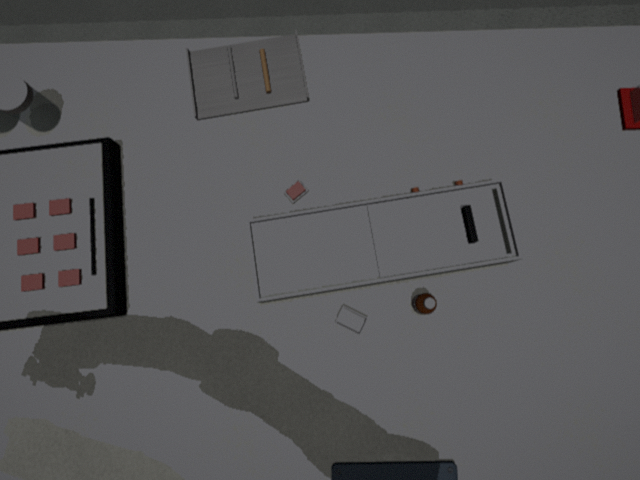

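View pics/scene0.png

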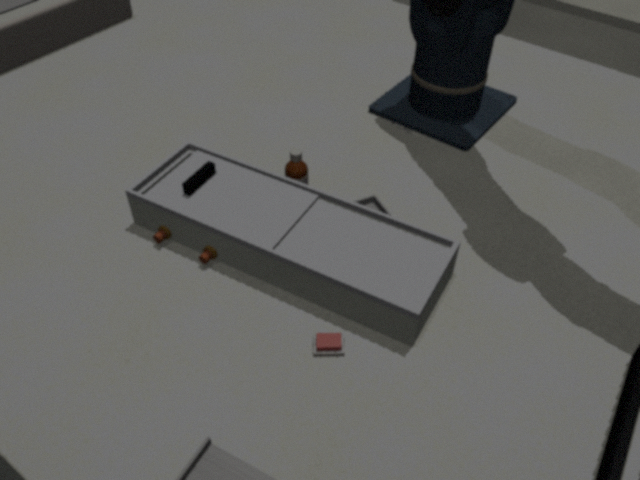

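The top view shows the box running from about (250,222)/(260,300) to (500,183)/(518,257). The lug is at (469,224), the bottle at (424,302), the mould at (351,318) and the cassette at (296,191). Box +y points to image left, which is roughly world +y.

```bash
cat > h.py <<'E'
import numpy as np, cv2
from scipy.spatial.transform import Rotation as R
def ray(px,K,V,z):
    """pixel(s) -> world points on plane z (mm)"""
    px=np.atleast_2d(px).astype(float); n=np.c_[px,np.ones(len(px))]@np.linalg.inv(K).T
    d=(n*[1,-1,-1])@V[:3,:3]; c=-V[:3,:3].T@V[:3,3]
    return c+d*((z-c[2])/d[:,2])[:,None]
def proj(P,K,V):
    c=np.atleast_2d(P)@V[:3,:3].T+V[:3,3]; c=c*[1,-1,-1]; p=c@K.T; return p[:,:2]/p[:,2:]
def toolquat(o): return R.from_quat([o[1],o[2],o[3],o[0]])
E
python3 - <<'E'
from h import *
for n,roi in (("top",(440,190,495,255)),("scene",(170,150,225,205))):
    d=np.load(f"{n}0.npz"); img,K,V=d["img"],d["K"],d["V"]; x0,y0,x1,y1=roi
    m=(img.max(2)<30).astype(np.uint8); mm=np.zeros_like(m); mm[y0:y1,x0:x1]=m[y0:y1,x0:x1]
    c=max(cv2.findContours(mm,0,2)[0],key=cv2.contourArea); r=cv2.minAreaRect(c); b=cv2.boxPoints(r)
    print(n,r); print(np.round(ray(b,K,V,88),1)[:,:2].tolist(), 'c88',ray([r[0]],K,V,88).round(1),'c77',ray([r[0]],K,V,77).round(1))
    if n=="top":
        for z in (60,72): print(z,ray([(250,222),(260,300),(518,257),(500,183)],K,V,z).round(1)[:,:2].tolist())
        for nm,p,z in (("bottle",(424,302),70),("mould",(351,318),10),("cass",(296,191),10),("mid",(368,205),66),("mid2",(380,278),66)): print(nm,ray([p],K,V,z).round(0))
        e=cv2.convertScaleAbs(img[160:340,230:540],alpha=2.2); cv2.imwrite("pics/crop0.png",cv2.resize(e,None,fx=2.58,fy=2.58,interpolation=cv2.INTER_CUBIC))
E
```

```text
top ((468.8926086425781, 223.80593872070312), (36.877784729003906, 9.049503326416016), 77.73522186279297)
[[578.9, -134.5], [582.2, -151.1], [514.4, -160.1], [511.3, -143.8]] c88 [[ 546.4 -147.4   88. ]] c77 [[ 548.6 -150.7   77. ]]
60 [[565.8, 261.2], [417.3, 241.0], [486.4, -242.4], [630.5, -221.6]]
72 [[563.3, 258.8], [416.9, 239.0], [485.0, -237.5], [627.0, -217.0]]
bottle [[407. -60.  70.]]
mould [[380.  72.  10.]]
cass [[639. 177.  10.]]
mid [[592.  35.  66.]]
mid2 [[453.  17.  66.]]
scene ((198.50442504882812, 178.43362426757812), (12.229372024536133, 39.510276794433594), 48.8140754699707)
[[589.9, -147.5], [514.4, -158.2], [523.8, -131.1], [597.6, -121.8]] c88 [[ 557.4 -139.4   88. ]] c77 [[ 548.6 -150.4   77. ]]
```

View pics/crop0.png

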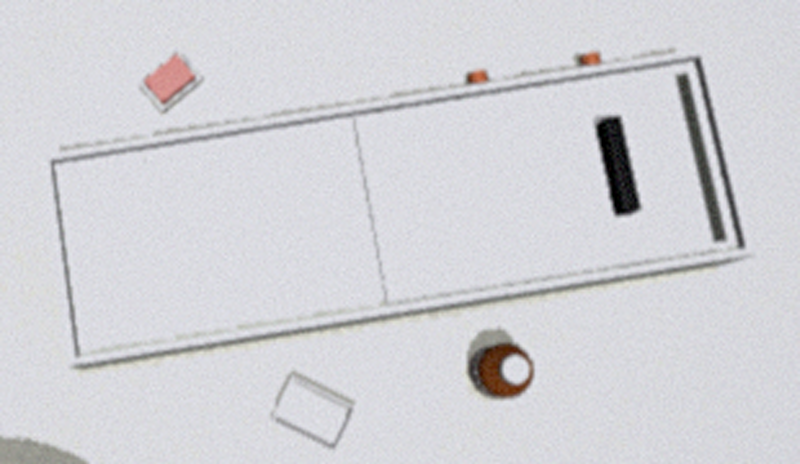

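```bash
cat >> h.py <<'E'
YAW=np.radians(8.1); UX=np.array([np.cos(YAW),np.sin(YAW)]); UY=np.array([-UX[1],UX[0]])
C=np.array([548.6,-150.6])+180*UY     # box centre; lug taken at box y -180
def box(x,y): return C+x*UX+y*UY
def plan(x,y,z,yaw=None):
    """row (turn deg, shift mm) from the measured pose to a box-frame TCP pose, tool y along box x"""
    from rig import telemetry
    s=telemetry.state(); T=toolquat(s["orientation"])
    G=R.from_matrix(np.c_[[UX[1],-UX[0],0],[UX[0],UX[1],0],[0,0,-1]])
    print("turn",(T.inv()*G).as_rotvec(degrees=True).round(1),"shift",T.inv().apply(np.r_[box(x,y),z]-s["eef_pos"]).round(1))
def where():
    from rig import telemetry
    s=telemetry.state(); d=s["eef_pos"][:2]-C
    print("t",s["time_s"],"box",(d@UX).round(1),(d@UY).round(1),"z",s["eef_pos"][2].round(1),"F",s["wrist_force"].round(1),"open",round(s["opening"],1))
E
python3 - <<'E'
from h import *
from rig import robot
print(C,[a for a in dir(robot) if a[0]!='_'])
plan(0,250,210); plan(0,-207,160); plan(0,-207,72)
E
```

```text
[523.23777825  27.60425839] ['MotionError', 'tcp_to_grasp']Traceback (most recent call last):
  File "<stdin>", line 4, in <module>
  File "h.py", line 18, in plan
    G=R.from_matrix(np.c_[[UX[1],-UX[0],0],[UX[0],UX[1],0],[0,0,-1]])
  File "scipy/spatial/transform/_rotation.pyx", line 1143, in scipy.spatial.transform._rotation.Rotation.from_matrix
ValueError: Non-positive determinant (left-handed or null coordinate frame) in rotation matrix 0: [[ 0.14090123  0.99002366  0.        ]
 [-0.99002366  0.14090123  0.        ]
 [ 0.          0.         -1.        ]].
```

```bash
sed -i 's/np.c_\[\[UX\[1\],-UX\[0\],0\]/np.c_[[UY[0],UY[1],0]/' h.py
python3 - <<'E'
from h import *
plan(0,250,210); plan(0,-207,160)
E
```

```text
turn [-0.1  0.1 65.4] shift [-389.4 -271.9   -0.6]
turn [-0.1  0.1 65.4] shift [-580.  -687.2   50.1]
```

```bash
python3 -m handwheel '[[[0,0,65,-390,-272,0,0],[0,0,65,-390,-272,0,0],[0,0,65,-390,-272,0,0],[0,0,65,-390,-272,0,0],[0,0,65,-390,-272,0,0],[0,0,65,-390,-272,0,0],[0,0,65,-390,-272,0,0],[0,0,65,-390,-272,0,0]]]' 40; python3 -c "
from h import *
where(); plan(0,-207,150)"
```

```text
time_s: 0.9
eef_pos: [442.0, 332.4, 209.4]
orientation: [0.0, 0.655, 0.756, -0.001]
wrist_force: [0.7, 0.8, -0.5]
opening: -0.4
t 0.9 box -37.4 313.2 z 209.4 F [ 0.7  0.8 -0.5] open -0.4
turn [-0.   0.1  0. ] shift [-520.1   37.1   60.1]
```

```bash
python3 -m handwheel '[[[0,0,0,-520,37,30,0],[0,0,0,-520,37,30,0],[0,0,0,-520,37,30,0],[0,0,0,-520,37,30,0],[0,0,0,-520,37,30,0],[0,0,0,-520,37,30,0],[0,0,0,-520,37,30,0],[0,0,0,-520,37,30,0]]]'; python3 -m handwheel '[[[0,0,0,-140,0,0,0],[0,0,0,-140,0,0,0],[0,0,0,-140,0,0,0],[0,0,0,-140,0,0,0],[0,0,0,-140,0,0,0]]]'
python3 - <<'E'
from h import *
from rig import optics
where(); plan(0,-207,120); plan(0,-207,72)
d=optics.snapshot("wrist"); t=optics.snapshot("top"); np.savez("w1.npz",**d)
a=cv2.convertScaleAbs(d["img"],alpha=2)[:,:]; b=cv2.convertScaleAbs(t["img"][160:340,300:540],alpha=2.2)
b=cv2.resize(b,(320,240)); a=cv2.resize(a,(640,480)); a[:240,:0]=0
cv2.imwrite("pics/w1.png",np.vstack([np.hstack([a,np.zeros((480,160,3),np.uint8)])])); 
im=np.zeros((480,800,3),np.uint8); im[:360,:480]=cv2.resize(a,(480,360)); im[:240,480:]=b; cv2.imwrite("pics/w1.png",im)
E
```

```text
time_s: 1.7
eef_pos: [526.0, -58.0, 186.9]
orientation: [0.0, 0.655, 0.756, -0.001]
wrist_force: [1.0, 0.5, 0.7]
opening: 0.2
time_s: 2.2
eef_pos: [545.3, -197.6, 186.6]
orientation: [-0.0, 0.656, 0.755, -0.001]
wrist_force: [-0.7, 0.9, -0.6]
opening: -0.3
t 2.2 box -9.8 -226.1 z 186.6 F [-0.7  0.9 -0.6] open -0.3
turn [-0.1  0.1 -0.1] shift [19.2  9.9 66.5]
turn [-0.1  0.1 -0.1] shift [ 19.2  10.  114.5]
```

View pics/w1.png

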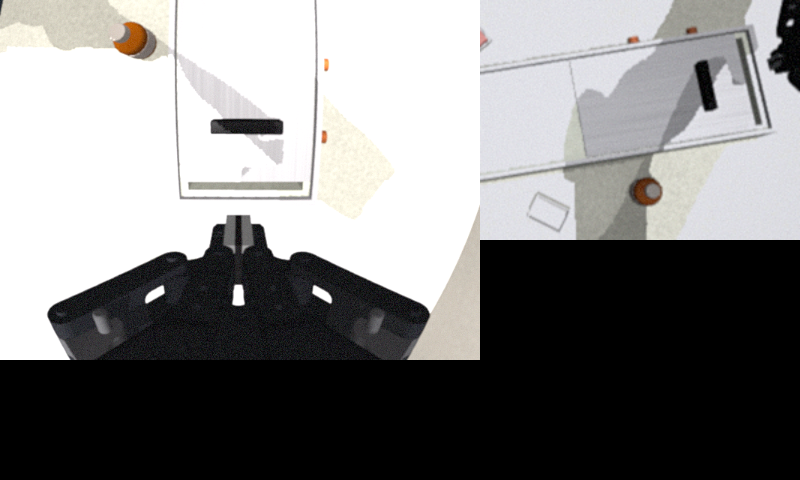

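The wrist view shows the lug dead ahead of the shut fingers. A grey strip shows between the cover's near edge and the stop, so the cover sits about 15 mm further along than assumed. There is room to descend behind the lug.

```bash
python3 -m handwheel '[[[0,0,0,19,10,40,0],[0,0,0,19,10,60,0],[0,0,0,19,10,80,0],[0,0,0,19,10,95,0],[0,0,0,19,10,105,0],[0,0,0,19,10,112,0],[0,0,0,19,10,114,0],[0,0,0,19,10,114,0]]]'; python3 -c "
from h import *
where()"
```

```text
time_s: 3.1
eef_pos: [553.0, -174.8, 72.9]
orientation: [-0.0, 0.654, 0.756, -0.0]
wrist_force: [-0.9, -0.8, -0.1]
opening: -0.2
t 3.1 box 1.0 -204.6 z 72.9 F [-0.9 -0.8 -0.1] open -0.2
```

```bash
python3 -m handwheel '[[[0,0,0,5,0,0,0],[0,0,0,10,0,0,0],[0,0,0,18,0,0,0],[0,0,0,28,0,0,0],[0,0,0,38,0,0,0],[0,0,0,48,0,0,0],[0,0,0,58,0,0,0],[0,0,0,68,0,0,0]]]'; python3 -c "
from h import *
where(); plan(0,-100,73)"
```

```text
time_s: 3.9
eef_pos: [543.1, -106.4, 72.9]
orientation: [-0.0, 0.654, 0.756, -0.0]
wrist_force: [-0.7, -0.2, -0.6]
opening: 0.0
t 3.9 box 0.8 -135.5 z 72.9 F [-0.7 -0.2 -0.6] open 0.0
turn [-0.1 -0.   0.2] shift [35.5 -0.7 -0.1]
```

Run:
```python
from h import *
from rig import optics
a=[cv2.convertScaleAbs(optics.snapshot(n)["img"],alpha=2) for n in ("wrist","scene")]
im=np.hstack([cv2.resize(x,(400,300)) for x in a]); cv2.imwrite("pics/p1.png",im)
```

```text
(no output)
```

View pics/p1.png

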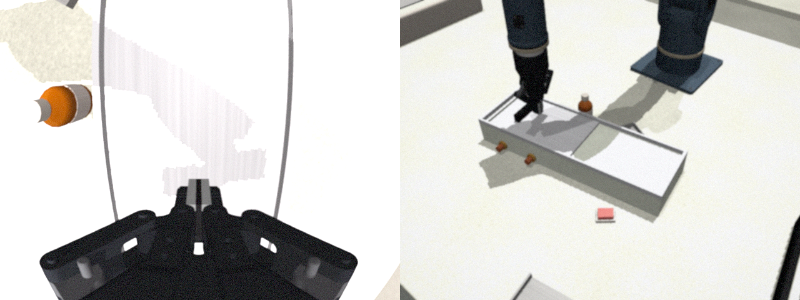

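Run:
```python
from h import *
from rig import optics,telemetry
s=telemetry.state(); print(s["eef_pos"],s["joints"].round(3),s["wrist_force"])
ims=[]
for n,(x0,y0) in (("scene",(120,90)),("top",(380,150))):
    d=optics.snapshot(n); p=proj([s["eef_pos"]],d["intrinsics"],d["view"])[0]; l=proj([[548.6,-150.6,77]],d["intrinsics"],d["view"])[0]; print(n,p,l)
    i=cv2.convertScaleAbs(d["img"],alpha=2.5); 
    for q,c in ((p,(0,0,255)),(l,(0,255,0))): cv2.drawMarker(i,tuple(int(v) for v in q),c,0,8,1)
    ims.append(cv2.resize(i[y0:y0+150,x0:x0+150],(400,400),interpolation=cv2.INTER_CUBIC))
cv2.imwrite("pics/p2.png",np.hstack(ims))
```

```text
[ 543.07861895 -105.39332653   72.76312458] [-0.125  0.59   0.356  1.93  -0.315  0.677  0.57 ] [-0.04256396 -0.11985897 -0.29028058]
scene [221.62999257 189.89303107] [198.38666302 178.3958426 ]
top [444.11267518 227.72842123] [468.8210505  223.79460825]
```

View pics/p2.png

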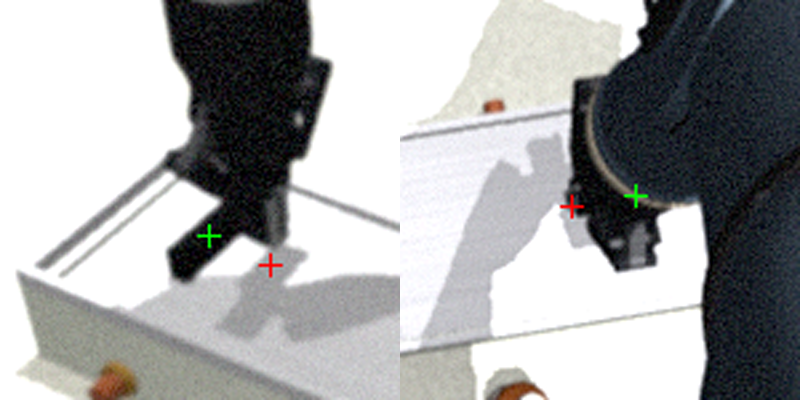

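Run:
```python
from h import *
from rig import optics,telemetry
s=telemetry.state(); p=s["eef_pos"]
d=optics.snapshot("scene"); K,V=d["intrinsics"],d["view"]
for z in (66,73,80,90,95,100): print(z,ray([(222.5,182)],K,V,z).round(1))
for dz in (0,10,20,30): print(dz,proj([p+[0,0,dz]],K,V).round(1))
w=np.load("w1.npz"); T=w["T_tool_cam"]; Kw=w["intrinsics"]; print(T.round(3).tolist(),Kw.round(1).tolist())
def fish(P):
    c=(np.atleast_2d(P)-T[:3,3])@T[:3,:3]; c=c*[1,-1,-1]; r=np.hypot(c[:,0],c[:,1]); th=np.arctan2(r,c[:,2])
    return c[:,:2]/r[:,None]*th[:,None]*Kw[0,0]+Kw[:2,2]
print("tcp",fish([0,0,0]),fish([0,0,-19]),fish([0,0,20]))
R1=toolquat([-0.0,0.656,0.755,-0.001]); e=np.array([545.3,-197.6,186.6])
print("lug pred",fish(R1.inv().apply(np.array([548.6,-150.6,77])-e)), "seen", 246*640/480,127*640/480)
```

```text
66 [[ 522.4 -124.3   66. ]]
73 [[ 528.2 -117.8   73. ]]
80 [[ 534.  -111.2   80. ]]
90 [[ 542.3 -101.8   90. ]]
95 [[546.4 -97.1  95. ]]
100 [[550.6 -92.4 100. ]]
0 [[220.6 189.4]]
10 [[219.9 184.4]]
20 [[219.2 179.4]]
30 [[218.5 174.4]]
[[0.001, 0.959, 0.283, 70.905], [1.0, -0.001, -0.001, 0.176], [-0.001, 0.283, -0.959, -163.944], [0.0, 0.0, 0.0, 1.0]] [[371.6, 0.0, 317.5], [0.0, 371.6, 238.5], [0.0, 0.0, 1.0]]
tcp [[316.68803818 283.65629887]] [[316.63766387 301.03430369]] [[316.73221259 268.68508325]]
lug pred [[330.51202971 165.44393403]] seen 328.0 169.33333333333334
```

Run:
```python
from h import *
from rig import optics
w=np.load("w1.npz"); T=w["T_tool_cam"]; Kw=w["intrinsics"]
def wray(px):
    v=(np.atleast_2d(px)-Kw[:2,2]); r=np.linalg.norm(v,axis=1); th=r/Kw[0,0]
    d=np.c_[v/r[:,None]*np.sin(th)[:,None],np.cos(th)]*[1,-1,-1]; return d@T[:3,:3].T
for tz in (73,80,90):
    o=[]
    for px in ((171,256),(464,256),(160,100),(465,100)):
        d=wray([px])[0]; k=((tz-72)-T[2,3])/d[2]; o.append((T[:3,3]+k*d).round(1)[:2])
    print(tz,o,"width",o[1][1]-o[0][1])
d=optics.snapshot("scene"); i=cv2.convertScaleAbs(d["img"][130:220,160:280],alpha=1.1)
w2=optics.snapshot("wrist"); j=cv2.convertScaleAbs(w2["img"][200:380,200:440],alpha=1.0)
cv2.imwrite("pics/p3.png",np.hstack([cv2.resize(q,(400,300),interpolation=cv2.INTER_CUBIC) for q in (i,j)]))
```

```text
73 [array([ 13.2, -72.2]), array([13.3, 73.1]), array([ 88.9, -72.4]), array([88.6, 68. ])] width 145.3
80 [array([ 10.7, -75.3]), array([10.8, 76.2]), array([ 89.7, -75.5]), array([89.3, 70.8])] width 151.5
90 [array([  7.2, -79.7]), array([ 7.3, 80.6]), array([ 90.8, -79.9]), array([90.4, 75. ])] width 160.3
```

View pics/p3.png

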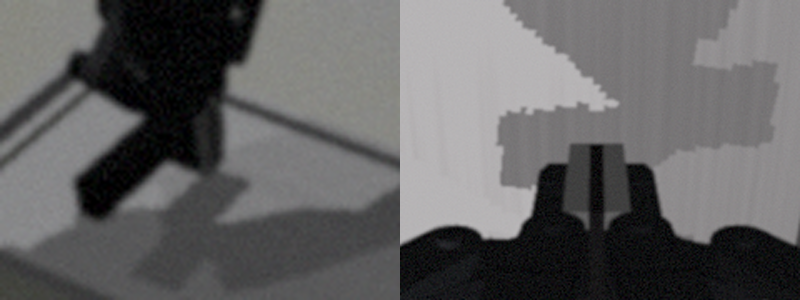

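```bash
python3 - <<'E'
from h import *
w=np.load("w1.npz"); T=w["T_tool_cam"]; Kw=w["intrinsics"]
def fish(P):
    c=(np.atleast_2d(P)-T[:3,3])@T[:3,:3]; c=c*[1,-1,-1]; r=np.hypot(c[:,0],c[:,1]); th=np.arctan2(r,c[:,2])
    return c[:,:2]/r[:,None]*th[:,None]*Kw[0,0]+Kw[:2,2]
for z in (0,-10,-15,-20,-25): print(z,fish([[11,15,z],[11,0,z],[-11,0,z]]).round(1).tolist())
E
python3 -m handwheel '[[[0,0,0,0,0,-30,0],[0,0,0,0,0,-30,0],[0,0,0,-40,0,-30,0],[0,0,0,-69,0,-30,0],[0,0,0,-69,0,-30,0],[0,0,0,-69,0,0,0],[0,0,0,-69,0,0,0],[0,0,0,-69,0,0,0]]]'; python3 -c "
from h import *
where()"
```

```text
0 [[348.6, 262.1], [316.7, 262.1], [316.7, 304.1]]
-10 [[350.4, 269.8], [316.7, 269.9], [316.7, 313.7]]
-15 [[351.3, 274.0], [316.7, 274.1], [316.6, 318.8]]
-20 [[352.4, 278.4], [316.6, 278.5], [316.6, 324.2]]
-25 [[353.4, 283.1], [316.6, 283.2], [316.6, 329.9]]
time_s: 5.05
eef_pos: [552.6, -176.1, 72.7]
orientation: [-0.001, 0.655, 0.756, -0.001]
wrist_force: [-0.5, 0.1, 0.0]
opening: -0.4
t 5.05 box 0.3 -205.8 z 72.7 F [-0.5  0.1  0. ] open -0.4
```

The wrist and scene views both put the real fingertips about 17–20 mm short of the reported TCP, so the fingers passed over the lug. I'll go lower and watch the force.

```bash
python3 -m handwheel '[[[0,0,0,0,0,6,0],[0,0,0,0,0,12,0],[0,0,0,0,0,14,0],[0,0,0,0,0,14,0]]]'; python3 -m handwheel '[[[0,0,0,0,0,3,0],[0,0,0,0,0,3,0]]]';python3 -m handwheel '[[[0,0,0,0,0,3,0],[0,0,0,0,0,3,0]]]'; python3 -c "
from h import *
where()"
```

```text
time_s: 5.45
eef_pos: [552.4, -175.9, 58.6]
orientation: [-0.001, 0.655, 0.756, -0.001]
wrist_force: [0.4, 0.5, 0.3]
opening: 0.0
time_s: 5.65
eef_pos: [552.3, -175.8, 55.4]
orientation: [-0.001, 0.655, 0.756, -0.001]
wrist_force: [-0.5, -0.6, 0.7]
opening: -0.2
time_s: 5.85
eef_pos: [552.1, -175.7, 52.0]
orientation: [-0.002, 0.655, 0.756, -0.001]
wrist_force: [0.2, -1.2, -0.2]
opening: -0.3
t 5.85 box -0.0 -205.3 z 52.0 F [ 0.2 -1.2 -0.2] open -0.3
```

```bash
python3 -m handwheel '[[[0,0,0,5,0,0,0],[0,0,0,10,0,0,0],[0,0,0,18,0,0,0],[0,0,0,28,0,0,0]]]'; python3 -m handwheel '[[[0,0,0,10,0,0,0],[0,0,0,20,0,0,0],[0,0,0,30,0,0,0]]]'; python3 -c "
from h import *
where()"
```

```text
time_s: 6.25
eef_pos: [548.0, -147.5, 52.1]
orientation: [-0.001, 0.655, 0.756, -0.001]
wrist_force: [0.6, -1.5, -0.4]
opening: -0.0
time_s: 6.55
eef_pos: [543.6, -116.6, 52.2]
orientation: [-0.001, 0.655, 0.756, -0.001]
wrist_force: [-1.1, -0.4, -0.6]
opening: -0.0
t 6.55 box -0.2 -145.7 z 52.2 F [-1.1 -0.4 -0.6] open -0.0
```

Run:
```python
from h import *
from rig import optics
d=optics.snapshot("scene"); i=cv2.convertScaleAbs(d["img"][110:290,120:360],alpha=1.5)
w2=optics.snapshot("wrist"); j=cv2.convertScaleAbs(w2["img"],alpha=1.2)
cv2.imwrite("pics/p4.png",np.hstack([cv2.resize(q,(400,300),interpolation=cv2.INTER_CUBIC) for q in (i,j)]))
```

```text
(no output)
```

View pics/p4.png

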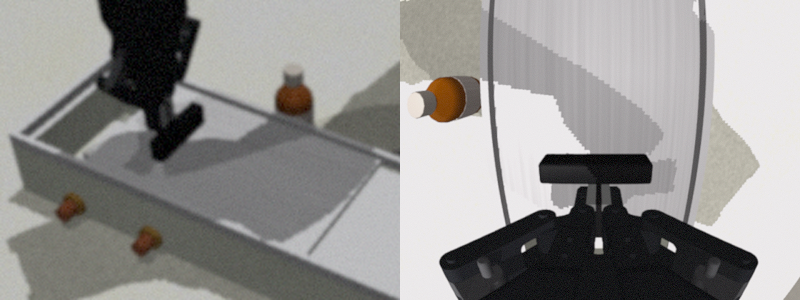

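The lug is now against the fingers and the well is opening, so I'll keep pushing.

```bash
python3 -m handwheel '[[[0,0,0,12,0,0,0],[0,0,0,25,0,0,0],[0,0,0,38,0,0,0],[0,0,0,51,0,0,0],[0,0,0,64,0,0,0],[0,0,0,77,0,0,0],[0,0,0,90,0,0,0],[0,0,0,100,0,0,0]]]'; python3 -c "
from h import *
where()";  python3 -m handwheel '[[[0,0,0,8,0,0,0],[0,0,0,16,0,0,0],[0,0,0,24,0,0,0],[0,0,0,32,0,0,0],[0,0,0,38,0,0,0],[0,0,0,44,0,0,0],[0,0,0,50,0,0,0],[0,0,0,54,0,0,0]]]'; python3 -c "
from h import *
where()"
```

```text
time_s: 7.45
eef_pos: [528.9, -15.2, 52.2]
orientation: [-0.002, 0.654, 0.757, -0.001]
wrist_force: [0.3, -3.3, 2.9]
opening: -0.1
t 7.45 box -0.5 -43.2 z 52.2 F [ 0.3 -3.3  2.9] open -0.1
time_s: 8.25
eef_pos: [520.8, 38.9, 52.3]
orientation: [-0.002, 0.653, 0.757, -0.001]
wrist_force: [0.1, -2.5, 1.1]
opening: 0.1
t 8.25 box -0.8 11.5 z 52.3 F [ 0.1 -2.5  1.1] open 0.1
```

```bash
python3 -m handwheel '[[[0,0,0,3,0,0,0],[0,0,0,6,0,0,0],[0,0,0,9,0,0,0],[0,0,0,12,0,0,0]]]';  python3 -m handwheel '[[[0,0,0,2,0,0,0],[0,0,0,4,0,0,0]]]';python3 -m handwheel '[[[0,0,0,2,0,0,0],[0,0,0,3,0,0,0]]]'; python3 -c "
from h import *
where()"
```

```text
time_s: 8.65
eef_pos: [519.0, 50.9, 52.3]
orientation: [-0.002, 0.654, 0.757, -0.001]
wrist_force: [0.3, -3.0, 0.7]
opening: -0.1
time_s: 8.85
eef_pos: [518.3, 53.4, 52.3]
orientation: [-0.002, 0.654, 0.757, -0.002]
wrist_force: [-1.5, -13.1, 1.5]
opening: 0.0
time_s: 9.05
eef_pos: [518.0, 53.4, 52.3]
orientation: [-0.0, 0.655, 0.756, -0.003]
wrist_force: [1.4, -14.9, 0.5]
opening: -0.0
t 9.05 box -1.6 26.2 z 52.3 F [  1.4 -14.9   0.5] open -0.0
```

Force rose to 15 N with no further motion, so the cover is at its stop. Next I'll back off, rise, and look into the well.

```bash
python3 -m handwheel '[[[0,0,0,-12,0,0,0],[0,0,0,-16,0,0,0],[0,0,0,-20,0,-50,0],[0,0,0,-40,0,-100,0],[0,0,0,-90,0,-150,0],[0,0,0,-140,0,-160,0],[0,0,0,-190,0,-160,0],[0,0,0,-230,0,-160,0]]]'; python3 -m handwheel '[[[0,0,0,-20,0,0,0],[0,0,0,-20,0,0,0],[0,0,0,-20,0,0,0]]]'
python3 - <<'E'
from h import *
from rig import optics, telemetry
where(); s=telemetry.state()
d=optics.snapshot("wrist"); np.savez("w2.npz",pos=s["eef_pos"],q=s["orientation"],**d)
t=optics.snapshot("top"); np.savez("t2.npz",**t); e=optics.snapshot("scene"); np.savez("s2.npz",**e)
a=cv2.resize(cv2.convertScaleAbs(d["img"],alpha=1.3),(800,600))[:360]
b=cv2.resize(cv2.convertScaleAbs(t["img"][160:320,330:540],alpha=2),(400,240)); c=cv2.resize(cv2.convertScaleAbs(e["img"][120:280,110:370],alpha=2),(400,240))
cv2.imwrite("pics/w2.png",np.vstack([a,np.hstack([b,c])]))
E
```

```text
time_s: 9.85
eef_pos: [550.4, -163.7, 213.9]
orientation: [0.0, 0.654, 0.756, -0.001]
wrist_force: [0.3, 0.4, -1.4]
opening: 0.1
time_s: 10.15
eef_pos: [553.1, -183.1, 213.6]
orientation: [-0.0, 0.654, 0.756, -0.001]
wrist_force: [-0.7, 0.2, 0.9]
opening: 0.2
t 10.15 box -0.1 -212.8 z 213.6 F [-0.7  0.2  0.9] open 0.2
```

View pics/w2.png

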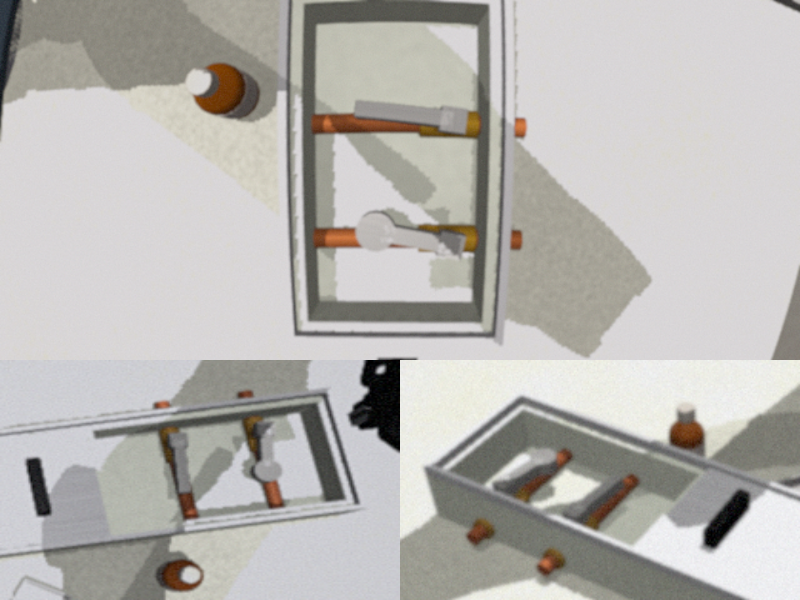

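The wrist view shows the disc handle at the near pivot, box y −180: disc at (377,231), hub at (450,244). The plain handle is at y −90: hub at (453,120), end at (358,108). Cover and lug are at the far end.

```bash
cat >> h.py <<'E'
def wray(w,px,z):
    T,K=w["T_tool_cam"],w["intrinsics"]; v=np.atleast_2d(px)-K[:2,2]; r=np.linalg.norm(v,axis=1); th=r/K[0,0]
    d=np.c_[v/r[:,None]*np.sin(th)[:,None],np.cos(th)]*[1,-1,-1]; Q=toolquat(w["q"])
    d=Q.apply(d@T[:3,:3].T); c=Q.apply(T[:3,3])+w["pos"]; return c+d*((z-c[2])/d[:,2])[:,None]
def tobox(P): q=P[:,:2]-C; return np.c_[q@UX,q@UY].round(1)
E
python3 - <<'E'
from h import *
w=np.load("w2.npz"); px=np.array([(377,231),(451,242),(453,119),(357,108)])/1.25
print("disc,hub,plain hub,plain end",tobox(wray(w,px,52)).tolist())
print("well mouth corners z60",tobox(wray(w,np.array([(303,5),(490,5),(484,320),(307,322)])/1.25,60)).tolist())
print("box end corners z72",tobox(wray(w,np.array([(295,335),(497,335)])/1.25,72)).tolist())
for n,px,f in (("t2",[(265,467-360),(262,427-360)],(330,160,210/400,160/240)),("s2",[(542,456-360)],(110,120,260/400,160/240))):
    d=np.load(n+".npz"); p=np.array(px,float); 
    if n=="s2": p[:,0]-=400
    p=p*[f[2],f[3]]+[f[0],f[1]]; print(n,tobox(ray(p,d["intrinsics"],d["view"],52)).tolist())
E
```

```text
disc,hub,plain hub,plain end [[-14.1, -188.7], [38.5, -196.3], [38.4, -109.1], [-27.8, -101.8]]
well mouth corners z60 [[-65.2, -25.6], [63.4, -25.3], [63.9, -252.1], [-65.7, -254.2]]
box end corners z72 [[-72.7, -260.0], [71.8, -259.3]]
t2 [[-10.7, -185.6], [41.0, -193.9]]
s2 [[-14.8, -187.4]]
```

```bash
sed -i 's/^C=.*/C=np.array([548.6,-150.6])+162*UY  # box centre (cover found 18 mm further on)/' h.py; python3 -m handwheel '[[[0,0,8,-13,-7.5,0,0],[0,0,9,-13,-7.5,40,0],[0,0,9,-13,-7.5,80,0],[0,0,9,-13,-7.5,115,0],[0,0,9,-13,-7.5,140,0],[0,0,9,-13,-7.5,153,0],[0,0,9,-13,-7.5,153,0]]]'; python3 -m handwheel '[[[0,0,0,0,0,12,0],[0,0,0,0,0,24,0],[0,0,0,0,0,32,0],[0,0,0,0,0,38,0],[0,0,0,0,0,38,0]]]'
python3 - <<'E'
from h import *
from rig import telemetry
where(); s=telemetry.state(); T=toolquat(s["orientation"]); P=np.array([39.5,-179.])
tx=T.apply([1,0,0]); print("tool x vs UY deg (cw)",np.degrees(np.arctan2(tx[:2]@UX,tx[:2]@UY)).round(1))
G=T.apply
for th in [9,15,22,29,36,43,50,57,64,71,78,85,90,94]:
    a=np.radians(th); h=np.array([-np.cos(a),np.sin(a)]); p=np.array([np.sin(a),np.cos(a)])
    b=P+42*h-25*p; print(th,T.inv().apply(np.r_[box(*b),22]-s["eef_pos"]).round(1))
E
```

```text
time_s: 11.0
eef_pos: [546.9, -194.5, 59.4]
orientation: [-0.002, 0.71, 0.704, -0.002]
wrist_force: [0.1, 0.8, 0.5]
opening: -0.3
time_s: 11.5
eef_pos: [546.4, -194.4, 20.7]
orientation: [-0.002, 0.71, 0.704, -0.002]
wrist_force: [0.1, -0.5, 0.1]
opening: 0.2
t 11.5 box -8.4 -205.0 z 20.7 F [ 0.1 -0.5  0.1] open 0.2
tool x vs UY deg (cw) 8.6
9 [ 8.2  1.3 -1.3]
15 [12.7 -1.1 -1.3]
22 [18.3 -3.2 -1.3]
29 [24.1 -4.6 -1.3]
36 [30.  -5.4 -1.3]
43 [36.  -5.3 -1.3]
50 [41.9 -4.6 -1.3]
57 [47.7 -3.1 -1.3]
64 [53.3 -1.  -1.3]
71 [58.5  1.8 -1.3]
78 [63.4  5.3 -1.3]
85 [67.8  9.3 -1.4]
90 [70.7 12.4 -1.4]
94 [72.8 15.1 -1.4]
```

```bash
python3 -m handwheel '[[[0,0,0,4,1,0,0],[0,0,0,8,1,0,0],[0,0,6,13,-1,0,0],[0,0,13,18,-3,0,0],[0,0,20,24,-4.5,0,0],[0,0,27,30,-5.5,0,0]]]'
python3 - <<'E'
from h import *
from rig import telemetry, optics
where(); s=telemetry.state(); T=toolquat(s["orientation"]); P=np.array([39.5,-179.])
tx=T.apply([1,0,0]); t0=np.degrees(np.arctan2(tx[:2]@UX,tx[:2]@UY)); print(t0)
for th in [36,43,50,57,64,71,78,85,90,94]:
    a=np.radians(th); h=np.array([-np.cos(a),np.sin(a)]); p=np.array([np.sin(a),np.cos(a)])
    b=P+42*h-25*p; print(th,(th-t0).round(1),T.inv().apply(np.r_[box(*b),21]-s["eef_pos"]).round(1))
d=optics.snapshot("wrist"); a=cv2.convertScaleAbs(d["img"],alpha=1.4)
t=optics.snapshot("scene")["img"][120:280,110:323]
cv2.imwrite("pics/p5.png",np.hstack([cv2.resize(a,(400,300)),cv2.resize(cv2.convertScaleAbs(t,alpha=2),(400,300))]))
E
```

```text
time_s: 12.1
eef_pos: [541.7, -165.0, 21.3]
orientation: [-0.0, 0.856, 0.516, -0.002]
wrist_force: [1.1, -2.7, -1.8]
opening: -0.4
t 12.1 box -8.8 -175.3 z 21.3 F [ 1.1 -2.7 -1.8] open -0.4
35.92654183163611
36 0.1 [ 0.4 -0.7  0.3]
43 7.1 [ 5.7 -3.4  0.3]
50 14.1 [11.3 -5.5  0.3]
57 21.1 [17.1 -6.9  0.3]
64 28.1 [23.1 -7.5  0.3]
71 35.1 [29.  -7.4  0.2]
78 42.1 [35.  -6.6  0.2]
85 49.1 [40.7 -5.1  0.2]
90 54.1 [44.7 -3.6  0.2]
94 58.1 [47.8 -2.1  0.2]
```

View pics/p5.png

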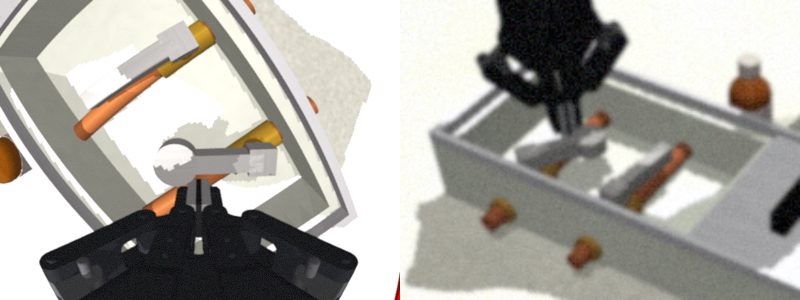

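The handle is turning with the fingers: it lies square across them, with the disc at their left corner, and the plain handle is untouched. Continuing along the arc.

```bash
python3 -m handwheel '[[[0,0,7,6,-3.5,0,0],[0,0,14,11,-5.5,0,0],[0,0,21,17,-7,0,0],[0,0,28,23,-7.5,0,0],[0,0,35,29,-7.5,0,0],[0,0,42,35,-6.5,0,0]]]'
python3 - <<'E'
from h import *
from rig import telemetry
where(); s=telemetry.state(); T=toolquat(s["orientation"]); P=np.array([39.5,-179.])
tx=T.apply([1,0,0]); t0=np.degrees(np.arctan2(tx[:2]@UX,tx[:2]@UY)); print(t0)
for th in [78,85,90,94,98]:
    a=np.radians(th); h=np.array([-np.cos(a),np.sin(a)]); p=np.array([np.sin(a),np.cos(a)])
    b=P+42*h-25*p; print(th,(th-t0).round(1),T.inv().apply(np.r_[box(*b),21]-s["eef_pos"]).round(1))
E
```

```text
time_s: 12.8
eef_pos: [552.6, -130.9, 21.4]
orientation: [0.001, 0.984, 0.177, -0.002]
wrist_force: [0.4, -4.8, -1.4]
opening: -0.3
t 12.8 box 6.7 -143.0 z 21.4 F [ 0.4 -4.8 -1.4] open -0.3
77.75824395909827
78 0.2 [-0.4 -0.   0.4]
85 7.2 [ 4.9 -2.7  0.4]
90 12.2 [ 8.9 -4.3  0.4]
94 16.2 [12.2 -5.2  0.3]
98 20.2 [15.5 -6.   0.3]
```

```bash
python3 -m handwheel '[[[0,0,7,5,-2.5,0,0],[0,0,12,8,-4,0,0],[0,0,12,8,-4,0,0]]]'; python3 -m handwheel '[[[0,0,0,1.5,0,0,0],[0,0,0,1.5,0,0,0]]]'; python3 -m handwheel '[[[0,0,0,1.5,0,0,0],[0,0,0,1.5,0,0,0]]]'; python3 -c "
from h import *
where()"
```

```text
time_s: 13.1
eef_pos: [558.6, -124.4, 21.2]
orientation: [0.002, 0.997, 0.074, -0.002]
wrist_force: [-0.5, -2.5, -0.1]
opening: -0.2
time_s: 13.3
eef_pos: [559.7, -124.1, 21.2]
orientation: [0.001, 0.997, 0.076, -0.003]
wrist_force: [-2.5, -0.9, 0.1]
opening: -0.1
time_s: 13.5
eef_pos: [560.0, -124.0, 21.1]
orientation: [0.001, 0.997, 0.076, -0.004]
wrist_force: [-4.9, -1.0, 0.8]
opening: -0.3
t 13.5 box 15.1 -137.3 z 21.1 F [-4.9 -1.   0.8] open -0.3
```

```bash
python3 -m handwheel '[[[0,0,0,2,0,0,0],[0,0,0,3,0,0,0],[0,0,0,3,0,0,0]]]'; python3 -m handwheel '[[[0,0,0,2,0,0,0],[0,0,0,3,0,0,0],[0,0,0,3,0,0,0]]]'; python3 -c "
from h import *
where()"
```

```text
time_s: 13.8
eef_pos: [560.3, -123.9, 20.9]
orientation: [0.0, 0.997, 0.076, -0.006]
wrist_force: [-9.3, -1.9, 4.1]
opening: 0.0
time_s: 14.1
eef_pos: [560.3, -123.9, 20.7]
orientation: [-0.001, 0.997, 0.076, -0.008]
wrist_force: [-10.9, -2.0, 5.9]
opening: -0.1
t 14.1 box 15.4 -137.2 z 20.7 F [-10.9  -2.    5.9] open -0.1
```

Held at 11 N with no further motion, at the position expected for a shut handle. I'll back off, rise and check.

```bash
python3 -m handwheel '[[[0,0,0,-8,0,0,0],[0,0,0,-15,0,0,0],[0,0,0,-15,0,-15,0],[0,0,0,-15,0,-50,0],[0,0,0,-20,0,-95,0],[0,0,0,-60,0,-140,0],[0,0,0,-90,0,-180,0],[0,0,0,-90,0,-190,0]]]'; python3 -m handwheel '[[[0,0,0,0,0,0,0],[0,0,0,0,0,0,0]]]'
python3 - <<'E'
from h import *
from rig import optics, telemetry
where(); s=telemetry.state()
d=optics.snapshot("wrist"); np.savez("w3.npz",pos=s["eef_pos"],q=s["orientation"],**d)
e=optics.snapshot("scene")["img"]; t=optics.snapshot("top")["img"]
a=cv2.resize(cv2.convertScaleAbs(d["img"],alpha=1.3),(800,600))[:360]
b=cv2.resize(cv2.convertScaleAbs(t[150:330,230:540],alpha=2),(400,240)); c=cv2.resize(cv2.convertScaleAbs(e[120:360,110:490],alpha=2),(400,240))
cv2.imwrite("pics/w3.png",np.vstack([a,np.hstack([b,c])]))
E
```

```text
time_s: 14.9
eef_pos: [472.2, -139.4, 216.1]
orientation: [-0.001, 0.997, 0.075, -0.006]
wrist_force: [0.1, 0.1, 0.1]
opening: 0.2
time_s: 15.1
eef_pos: [472.8, -139.5, 217.2]
orientation: [-0.001, 0.997, 0.075, -0.005]
wrist_force: [-0.2, 0.7, -0.8]
opening: 0.0
t 15.1 box -73.5 -140.3 z 217.2 F [-0.2  0.7 -0.8] open 0.0
```

View pics/w3.png

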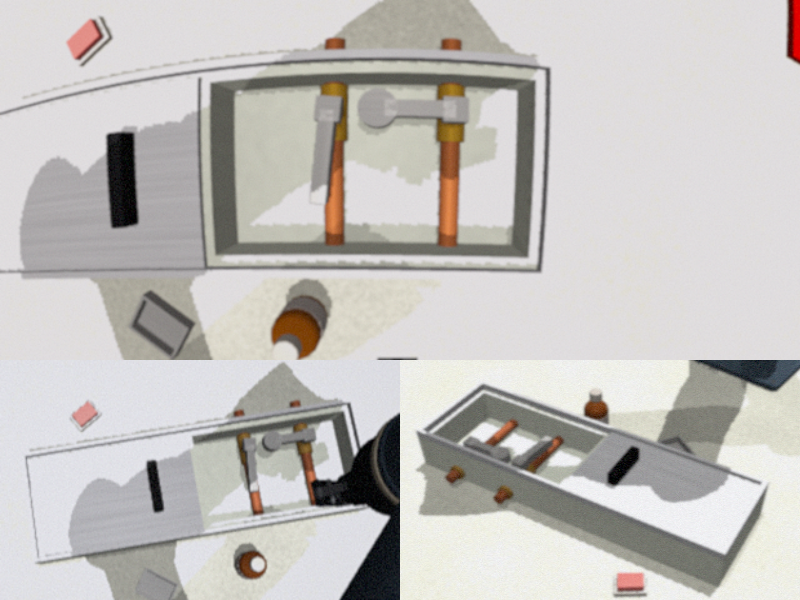

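Run:
```python
from h import *
w=np.load("w3.npz"); b=tobox(wray(w,np.array([(378,108),(454,110),(327,110),(319,202)])/1.25,52)); print(b.tolist())
v=b[0]-b[1]; print("marked deg",np.degrees(np.arctan2(v[1],-v[0])))
print("cover edge z66",tobox(wray(w,np.array([(203,180)])/1.25,66)),"lug top",tobox(wray(w,np.array([(121,180)])/1.25,85)))
from rig import sign_off
if np.degrees(np.arctan2(v[1],-v[0]))>84: print(sign_off())
```

```text
[[37.7, -126.9], [37.4, -179.7], [36.9, -91.3], [-28.8, -85.2]]
marked deg 90.32554069865931
cover edge z66 [[-9.1 -2.7]] lug top [[-3.7 56.1]]
the job is handed in; nothing more can be done
None
```

I slid the cover to its far stop and pushed the disc-ended handle to its shut stop. I then lifted the arm clear and handed the job in at about 15 s, against the 51 s limit. `sign_off` gave no verdict.

- **First push failed:** the fingers passed over the lug without touching it. The camera views showed the shut fingertips about 17 mm short of the reported tool point (TCP). I repeated the push about 20 mm lower and it worked.
- **Cover:** it stopped moving at about 15 N. Its near edge measured at box y about -3 mm and the lug at about +56 mm. That puts the cover at about +116 to +117 mm by camera, a few millimetres short of the nominal +122 mm and above the required 95 mm.
- **Marked handle:** it held at 11 N with no further motion. The last wrist picture gave about 90°, or 1.57 rad.
- **Plain handle:** its end measured (-28.8, -85.2) mm in the last check. That is within about 2 mm of its position once the cover was open.
- **Bystanders:** the bottle, cassette and mould look undisturbed in the last picture. I judged this by eye and did not re-measure them.

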